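# Pack the kit tray from its red corner

## Robot

A 7-joint arm with a two-finger parallel gripper is mounted at the origin on a cart in front of the work surface, level with it; the furniture and walls round the work are solid. World frame = base frame: x ahead of the robot, y to its left, z up, the work surface at z = 0. Lengths are in mm, angles in rad, forces in N, time in s.
With the tool pointing down it reaches from about 400 to 850 mm from the base axis. Payload 4.4 kg.
Tool frame: the origin (TCP) lies between the finger pads; the fingertips stand manip.nose_length ahead of it and the grasp point (between the pads) lies 3 mm ahead of it (manip.nose_length is the distance from the TCP to the fingertips, in mm); y points along the fingers, z is the direction in which the jaws open and shut, and the axes are right-handed (so a half turn about y gives the same grasp; the last joint's range is limited). The gripper opens to 94 mm and grips with 3 to 60 N. Pads are 16 mm wide; open, the fingers measure 119 mm over their backs; the gripper's body (75 mm by 177 mm) begins 78 mm behind the grasp point.
Start: joints at [1.157, 0.628, 0.038, 1.517, -0.027, 0.996, -0.02], TCP at [221.568, -611.086, 227.478] pointing down, gripper open.
Joint ranges: [-3.06, 3.06], [-0.37, 2.12], [-1.25, 1.32], [0.18, 2.47], [-1.1, 4.24], [0.23, 1.98], [-2.94, 2.94]. Speed limits (rad/s): [2.57, 2.57, 3.14, 3.14, 3.14, 3.14, 3.14].

## Interface

Orientations are given as [roll, pitch, yaw] about the fixed x, y, z axes, in that order (R = Rz(yaw) Ry(pitch) Rx(roll)).
In Python, from bench import manip gives the robot as it stands.
- The arm moves only by the tool move_arm, never from a script. Its argument "increments" is one flat list of numbers, 6 for each row, row after row: the shift along the world's x, y, z in m, then the turn, a rotation vector about the world's x, y, z in degrees. In form: [x, y, z, wx, wy, wz, x, y, z, wx, wy, wz, ...]. A call has exactly 8 rows; each row is the pose to reach, as a shift and turn from the pose measured when the call began; what a row does not reach only later rows make up. A row lasts 1/8 s, in which the tool goes at most 62.5 mm and 10.7 degrees, less where a joint would pass 70% of its speed; a pose out of reach is approached as far as the arm can. A call with a gripper value outside its range is refused whole. "fingers" is the opening in per cent of the stroke, from 0 (shut) to 100 (fully open), set as the call begins (left out, the last holds). The fingers move at their own pace and stop on an object; "force" is the grip in N (left out, the last holds). Time passes only in rows, so rows that repeat a pose let the fingers close, or fill a call up. It gives the time, the measured TCP pose, the force and the opening at its end, in the units of the state.
- manip.sense(): the state, without advancing time (a new reading comes with each control period).
- manip.read_camera(name): name is "side" or "top" or "wrist"; returns a dict with "color" (384x512x3 uint8, blue, green, red), "fx", "fy", "cx", "cy" (pixels), "R" (3x3) and "t" (3): a world point X has camera coordinates R X + t; the wrist camera has in their place "hand_eye" (4x4, takes a point from camera to tool coordinates, whose origin is the TCP and whose axes are the tool frame's). Camera axes: x right, y down, z forward; pixel columns grow to the right and rows downward; lengths in mm; the calibration is good to about 2 mm. A picture is of the moment at which its call begins: read the wrist's pose just before it. There is no depth.
- manip.job_done(): hands the job in, once; it reports no verdict.
Trained networks look in a picture, given as the dict that the camera call returned (one of the last four; its "shot" number tells which), for a name from the list of things; names that differ only in an ending like _2 or _b are one class to them, and where a whole thing is asked for, a point or a joint stands for the part that bears it (a point fixed in the world has none). Each returns a list of dicts, best first, with "p" (0 to 1); they miss things now and then, are a little off and sometimes report something else, mostly with a low value. They report only what shows in the picture. A call takes as long as a camera call. They do not tell look-alikes from the thing itself.
- manip.masks_of(picture, thing): "mask" (384x512 bool, what is visible of it).
- manip.mark_of(picture, thing): "position" ([x, y, z] in mm, in world coordinates, good to about 4 mm: a listed point, or the origin of a listed thing).
The state is a dict: "time_s": time; "joints": joint angles; "qd": joint speeds; "tau": joint torques, N m; "eef_pos": TCP position; "ee_rot": TCP orientation; "force": force on the tool from outside, world axes, zero at the start; "torque": the same for the moment, N m; "grip_width": finger opening in mm.
Only numpy, scipy, OpenCV 4.12 (cv2) and the standard library are available. Lean on these libraries where they do the work, as an engineer would, in place of code of your own. Each camera call takes 0.05 s, during which the arm holds its last target.

## Task

Pack the grey kit tray from its red-marked corner. First put the small brown carton upright in that corner, with a short end against the far (long) wall and a long side against the side wall, pushed fully home against both and standing still. Then put the white box with the blue lid upright beside it, square and flush against the same far wall, and push it up against the carton so that no gaps are left.

Things in the scene. Friction and masses are not known exactly. Their poses are not given: they have to be found in the camera images.
- tray_corner (a point): Red-capped far left inside corner of the grey kit tray, on its floor (4 mm above the bench). x: away from the robot, square to the far wall; y: left along the far wall; z up. Fixed tray, turned up to 0.25 rad. Inside it runs 150 mm to -x, 240 mm to -y. Far and left walls: 6 mm thick, 24 mm above the floor; near and right lips: 6 mm thick, 6 mm above it.
- carton: Small brown cardboard carton with a tape strip and a white label, 45 mm (its x) by 63 mm (its y) by 32 mm high, rigid, closed, about 50 g. Origin at the centre of its underside, z up. It starts upright on the bench to the right of the tray.
- lid_box: White box with rounded corners and a blue lid, 51 x 51 mm and 34 mm high, rigid, closed (lid fixed), about 30 g. Origin at the centre of its underside, z up. It starts upright on the bench to the right of the tray. A jar with a black lid, a flat black case, a small blue relay and other things stand about and are not wanted.
Things that resemble listed ones, but are neither listed nor needed, are in the scene too. Leave any green or pink look-alike of the lid_box alone.

How it is judged:
By the outcome, as a careful person would: the job done as asked, in the order asked, and still so for the second after the job is handed in, with the robot touching nothing.
It also fails if it takes over 58 s, if anything falls off the work surface, if the arm or the gripper's body presses on something with over 40 N, if the wrist force passes 120 N, or if a joint passes its speed limit or range.

## Working session

There is one attempt and no reset: what is moved stays moved. The work goes in short steps, Python scripts to look and compute and a tool call to move; the robot and the scene stay as the last step left them, time stands still between calls to the robot, and variables do not carry over. Pictures are saved under pics/ and viewed, and the job is handed in when it is done.

Besides the shell and the picture viewer there is one more tool, called after ">>>" as name(argument=value, ...), one argument or row to a line, values as JSON. move_arm: Moves the arm, as the interface text tells. Its arguments: {"type":"object","properties":{"increments":{"type":"array","items":{"type":"number"}},"fingers":{"type":"number"},"force":{"type":"number"}},"required":["increments"]}

```bash
mkdir -p pics; ls; cat > h.py <<'E'
import numpy as np, cv2
from bench import manip
from scipy.spatial.transform import Rotation as Ro
def proj(c,X):
    p=c['R']@np.asarray(X,float)+np.ravel(c['t']); return c['fx']*p[0]/p[2]+c['cx'], c['fy']*p[1]/p[2]+c['cy']
def unproj(c,u,v,z):
    R=np.array(c['R']);t=np.ravel(c['t'])
    d=R.T@np.array([(u-c['cx'])/c['fx'],(v-c['cy'])/c['fy'],1]);o=-R.T@t
    return o+d*(z-o[2])/d[2]
E
python3 - <<'E'
from h import *
s=manip.sense();print(s, manip.nose_length)
for n in ['top','side','wrist']:
    c=manip.read_camera(n)
    cv2.imwrite(f'pics/{n}0.png',c['color'])
    print(n,c.get('t'),c.get('R'),c['fx'],c.get('hand_eye'))
    for th in ['carton','lid_box','tray_corner']:
        print(th,[(round(d['p'],2),np.round(d['position'],1)) for d in manip.mark_of(c,th)])
E
```

```text
pics
{'time_s': 0.0, 'joints': array([ 1.15722814,  0.6293037 ,  0.03845783,  1.51837059, -0.02699336,
        0.99630883, -0.01998209]), 'qd': array([-0.00162798, -0.00039312, -0.00210998, -0.00103029,  0.00059647,
       -0.00030709, -0.00037668]), 'tau': array([-3.40006718e-04, -5.49720740e+01,  1.14336289e+00, -1.86629677e+01,
       -5.22895146e-02,  2.36264686e-02,  1.44264231e-04]), 'eef_pos': array([ 221.3211876 , -610.48710795,  226.58106182]), 'ee_rot': array([-1.57266799e+00, -3.75218282e-05, -2.79381582e+00]), 'force': array([ 0.31465063, -0.17133226,  0.30604969]), 'torque': array([-0.04808736,  0.04673958,  0.0081193 ]), 'grip_width': 93.71146903023471} 22.0
top [ -28.64090496  485.56025361 1084.04537998] [[ 0.02677204 -0.99963589  0.00336943]
 [-0.98239345 -0.0269334  -0.18487214]
 [ 0.18489557  0.00163929 -0.98275681]] 375.02240865971066 None
carton [(0.66, array([ 451.4, -127.1,    0.9]))]
lid_box [(0.81, array([ 369.3, -386.1,    1.7])), (0.68, array([ 455.1, -289.6,    1.5])), (0.52, array([ 375.3, -216.7,   -0.7]))]
tray_corner [(0.88, array([624.4, 208.7,   3. ]))]
side [ 480.71498237   32.1874689  1391.97987022] [[-9.97475361e-01  7.10125131e-02  3.57768189e-04]
 [ 3.42047190e-02  4.84858582e-01 -8.73923448e-01]
 [-6.22329672e-02 -8.71704869e-01 -4.86063452e-01]] 403.09104867232685 None
carton [(0.68, array([ 455.7, -124.8,   -2.1]))]
lid_box [(0.66, array([ 372.4, -213.3,    4.8])), (0.52, array([ 458.5, -293.4,   -5. ]))]
tray_corner [(0.83, array([625.7, 209.1,   2.7]))]
wrist None None 302.22382539302674 [[ 7.31314870e-04  9.63771835e-01  2.66727042e-01 -7.68206187e+01]
 [-9.51439075e-05 -2.66727046e-01  9.63772107e-01 -1.57548347e+02]
 [ 9.99999728e-01 -7.30198326e-04 -1.03364436e-04 -4.40757485e-03]
 [ 0.00000000e+00  0.00000000e+00  0.00000000e+00  1.00000000e+00]]
carton []
lid_box []
tray_corner []
```

View pics/top0.png

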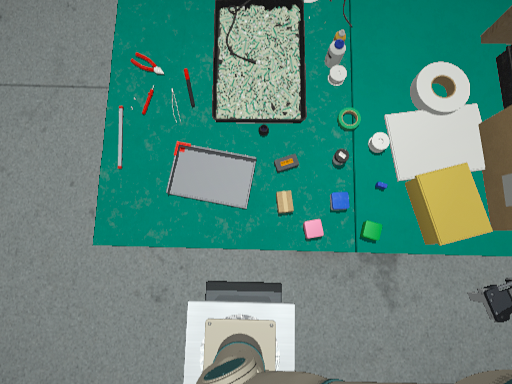

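View pics/side0.png

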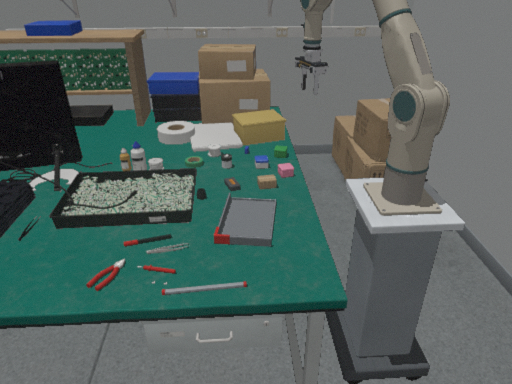

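```bash
python3 - <<'E'
from h import *
c=manip.read_camera('top')
im=c['color'][120:260,150:400]
cv2.imwrite('pics/top1.png',cv2.resize(im,(800,448),interpolation=cv2.INTER_CUBIC))
for th,h in [('carton',32),('lid_box',34)]:
  for d in manip.masks_of(c,th):
    m=d['mask'].astype(np.uint8); ct=max(cv2.findContours(m,0,1)[0],key=len)[:,0]
    P=np.array([unproj(c,u,v,h)[:2] for u,v in ct],np.float32)
    print(th,d['p'],ct.mean(0),cv2.minAreaRect(P))
print(unproj(c,178,145,28),unproj(c,256,157,28))
E
```

```text
carton 0.55 [284.43333333 201.85      ] ((450.3397216796875, -122.6762466430664), (58.157508850097656, 45.2072868347168), 1.5682857036590576)
lid_box 0.88 [370.84375  231.296875] ((368.0489501953125, -380.0088806152344), (63.550865173339844, 54.828285217285156), 77.31678009033203)
lid_box 0.81 [312.55172414 228.55172414] ((370.32135009765625, -207.62548828125), (51.435855865478516, 56.64729690551758), 11.414426803588867)
lid_box 0.55 [339.28571429 201.07936508] ((456.4093017578125, -288.3807678222656), (52.64276123046875, 57.89846420288086), 6.332703590393066)
[620.15665077 211.26940763  28.        ] [588.16847699 -33.23083972  28.        ]
```

View pics/top1.png

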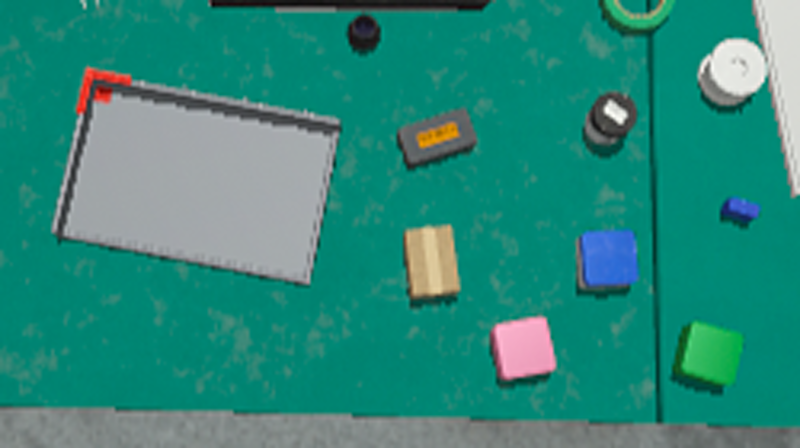

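>>> move_arm(
  increments=[0.015, 0.03, 0, 0, 0, 10.3, 0.03, 0.06, 0, 0, 0, 20.6, 0.045, 0.09, 0, 0, 0, 31, 0.06, 0.12, 0, 0, 0, 41.3, 0.075, 0.15, 0, 0, 0, 51.6, 0.09, 0.18, 0, 0, 0, 62, 0.105, 0.215, 0, 0, 0, 72.3, 0.12, 0.25, 0, 0, 0, 82.6],
  fingers=100,
)

```text
time_s: 1.75
eef_pos: [342.0, -360.2, 227.7]
ee_rot: [-1.57, -0.001, -1.347]
force: [0.7, -0.2, -0.7]
grip_width: 94.0
```

>>> move_arm(
  increments=[0.015, 0.04, 0, 0, 0, 10.3, 0.03, 0.08, -0.01, 0, 0, 20.6, 0.045, 0.12, -0.02, 0, 0, 31, 0.06, 0.16, -0.03, 0, 0, 41.3, 0.075, 0.195, -0.04, 0, 0, 51.6, 0.09, 0.22, -0.05, 0, 0, 62, 0.105, 0.235, -0.06, 0, 0, 72.3, 0.105, 0.235, -0.06, 0, 0, 79],
)

```text
time_s: 2.75
eef_pos: [448.1, -123.6, 167.4]
ee_rot: [-1.569, -0.001, 0.039]
force: [-0.0, -1.3, 0.5]
grip_width: 94.0
```

```bash
cat >> h.py <<'E'
def wcam():
    s=manip.sense(); c=manip.read_camera('wrist')
    Rt=Ro.from_euler('xyz',s['ee_rot']).as_matrix(); T=np.eye(4);T[:3,:3]=Rt;T[:3,3]=s['eef_pos']
    M=np.linalg.inv(T@c['hand_eye']); c2=dict(c); c2['R']=M[:3,:3];c2['t']=M[:3,3]
    return s,c,c2
def show(c2,name,z=None):
    cv2.imwrite(name,cv2.resize(c2['color'],(800,600),interpolation=cv2.INTER_CUBIC))
E
python3 - <<'E'
from h import *
s,c,c2=wcam();print(s['eef_pos'],s['ee_rot'],s['joints'])
show(c2,'pics/w1.png')
for d in manip.masks_of(c,'carton'):
    m=d['mask'].astype(np.uint8); ct=max(cv2.findContours(m,0,1)[0],key=len)[:,0]
    P=np.array([unproj(c2,u,v,32)[:2] for u,v in ct],np.float32)
    print(d['p'],ct.mean(0),cv2.minAreaRect(P))
print([(d['p'],d['position']) for d in manip.mark_of(c,'carton')])
E
```

```text
[ 448.10634695 -123.5675129   167.44569791] [-1.56937065e+00 -1.22104768e-03  3.92644298e-02] [ 0.71052075  0.54671074 -0.72185347  2.06941696  0.54591003  0.71928968
  1.24751072]
0.78 [250.57352941 186.41176471] ((449.50018310546875, -124.78767395019531), (67.52423095703125, 45.43516540527344), 7.536626815795898)
[(0.87, [448.6, -126.3, -2.3])]
```

View pics/w1.png

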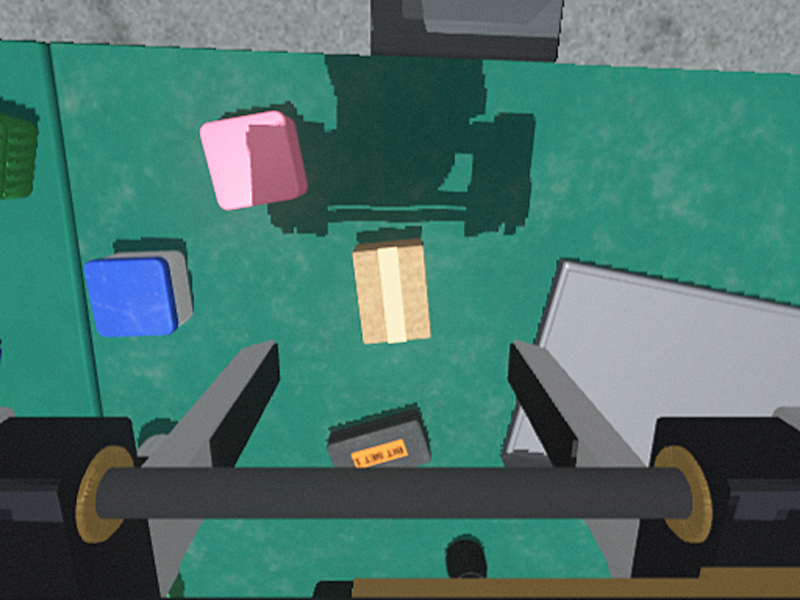

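```bash
python3 - <<'E'
from h import *
s,c,c2=wcam()
k=512/800
P=[unproj(c2,u*k,v*k,32)[:2] for u,v in [(353,250),(423,245),(430,338),(363,343)]]
P=np.array(P);print(P,P.mean(0))
for a,b in [(0,3),(1,2),(0,1),(3,2)]:
    d=P[b]-P[a];print(np.linalg.norm(d),np.arctan2(d[1],d[0]))
# tray near right corner lip top & others
for u,v in [(563,258),(505,450)]: print(unproj(c2,u*k,v*k,10))
g=cv2.cvtColor(c2['color'],cv2.COLOR_BGR2HSV)
cv2.imwrite('pics/w1c.png',cv2.resize(c2['color'][120:240,190:310],(720,720),interpolation=cv2.INTER_CUBIC))
E
```

```text
[[ 421.14404522 -151.55288994]
 [ 416.70115976 -107.79707358]
 [ 478.41049017 -100.32691115]
 [ 483.22664806 -144.51912565]] [ 449.8705858  -126.04900008]
62.47978405899171 0.11281579859068927
62.15983257638531 0.12046785238408103
43.98079917728635 1.6719876852481899
44.453877217135535 1.679349957181312
[426.36858449 -11.04970383  10.        ]
[575.5487559 -36.6639107  10.       ]
```

View pics/w1c.png

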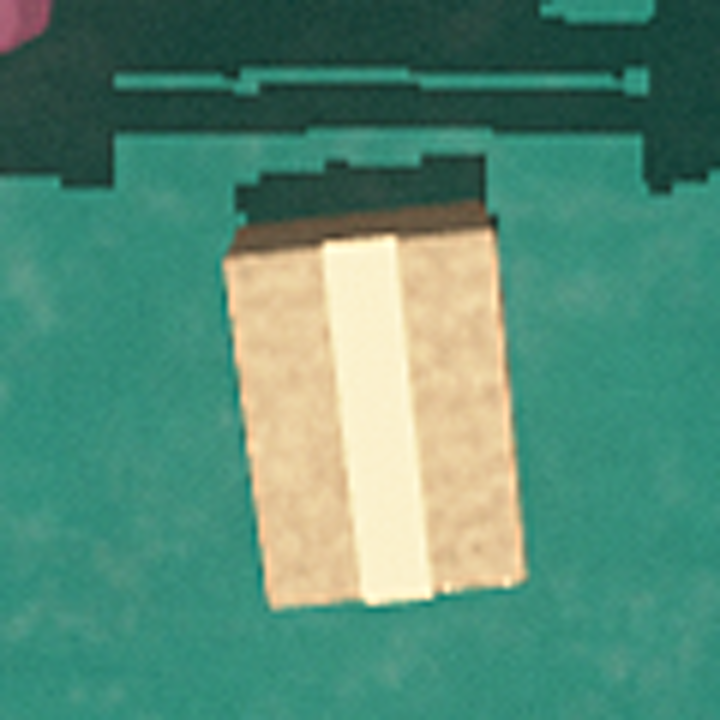

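>>> move_arm(
  increments=[0.002, -0.0025, -0.03, 0, 0, 4.4, 0.002, -0.0025, -0.06, 0, 0, 4.4, 0.002, -0.0025, -0.09, 0, 0, 4.4, 0.002, -0.0025, -0.115, 0, 0, 4.4, 0.002, -0.0025, -0.13, 0, 0, 4.4, 0.002, -0.0025, -0.1395, 0, 0, 4.4, 0.002, -0.0025, -0.1395, 0, 0, 4.4, 0.002, -0.0025, -0.1395, 0, 0, 4.4],
)

```text
time_s: 3.95
eef_pos: [449.4, -128.2, 28.8]
ee_rot: [-1.571, -0.002, 0.106]
force: [-0.5, -0.9, -0.0]
grip_width: 94.0
```

>>> move_arm(
  increments=[0, 0, 0, 0, 0, 0, 0, 0, 0, 0, 0, 0, 0, 0, 0, 0, 0, 0, 0, 0, 0, 0, 0, 0, 0, 0, 0, 0, 0, 0, 0, 0, 0, 0, 0, 0, 0, 0, 0.005, 0, 0, 0, 0, 0, 0.02, 0, 0, 0],
  fingers=35,
  force=15,
)

```text
time_s: 4.95
eef_pos: [448.8, -128.1, 48.8]
ee_rot: [-1.571, 0.0, 0.106]
force: [-0.3, -0.6, 0.0]
grip_width: 45.0
```

>>> move_arm(
  increments=[0.0, 0.02, 0.035, 0, 0, -2, 0.0, 0.05, 0.07, 0, 0, -6, 0.0, 0.09, 0.1, 0, 0, -10, 0.0, 0.13, 0.11, 0, 0, -14, 0.0, 0.17, 0.115, 0, 0, -14.7, 0.0, 0.2, 0.115, 0, 0, -14.7, 0.0, 0.215, 0.115, 0, 0, -14.7, 0.0, 0.215, 0.115, 0, 0, -14.7],
)

```text
time_s: 5.95
eef_pos: [448.6, 87.2, 163.8]
ee_rot: [-1.571, 0.0, -0.149]
force: [0.0, 0.0, -1.2]
grip_width: 45.1
```

```bash
python3 - <<'E'
from h import *
s,c,c2=wcam();print(s['eef_pos'],s['ee_rot'])
np.save('w2.npy',c2,allow_pickle=True)
show(c2,'pics/w2.png')
print([(d['p'],d['position']) for d in manip.mark_of(c,'tray_corner')])
t=manip.read_camera('top')
np.save('t2.npy',t,allow_pickle=True)
print([(d['p'],d['position']) for d in manip.mark_of(t,'tray_corner')])
cv2.imwrite('pics/top2.png',cv2.resize(t['color'][135:215,160:265],(788,600),interpolation=cv2.INTER_CUBIC))
E
```

```text
[448.63488907  87.21253278 163.8040267 ] [-1.57100436e+00  2.24568150e-04 -1.49141728e-01]
[]
[]
```

View pics/w2.png

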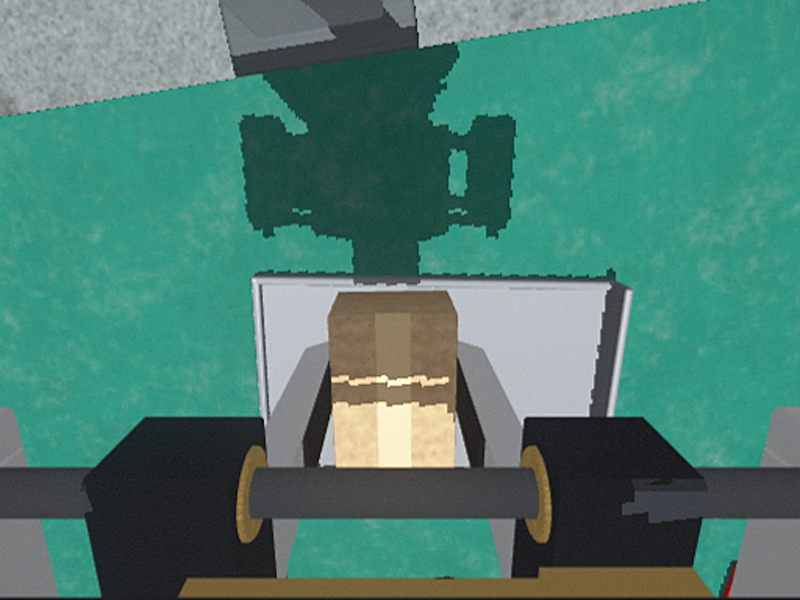

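View pics/top2.png

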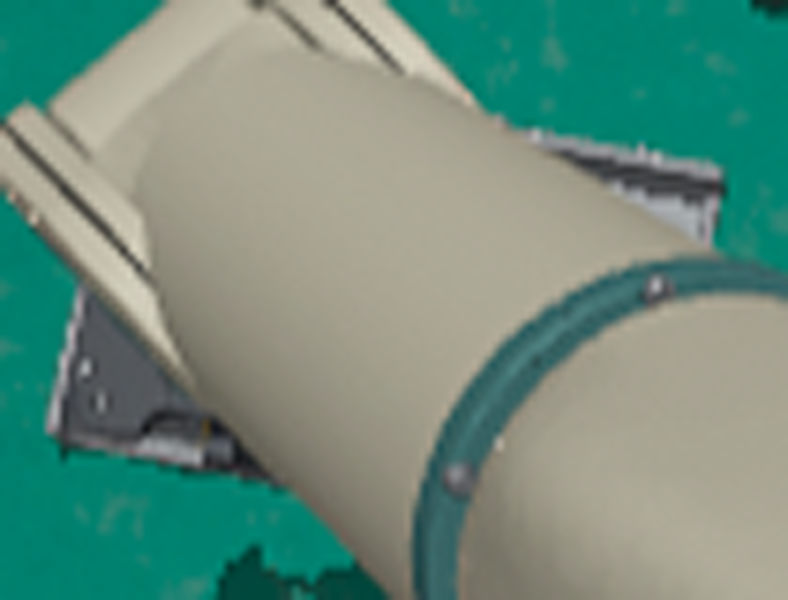

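```bash
python3 - <<'E'
from h import *
c=np.load('w2.npy',allow_pickle=True).item()
cv2.imwrite('pics/w2c.png',cv2.resize(c['color'][165:270,155:415],(800,323),interpolation=cv2.INTER_CUBIC))
k=512/800
def q(u,v,z): return unproj(c,u*k,v*k,z)[:2]
a=q(257,277,10);b=q(612,284,10);d=b-a;print(a,b,np.linalg.norm(d),np.arctan2(-d[0],d[1]))
e=q(264,405,10);d=e-a;print(e,np.arctan2(d[1],d[0]))
f=q(630,290,28);g=q(616,415,28);d=g-f;print(f,g,np.arctan2(d[1],d[0]))
t=np.load('t2.npy',allow_pickle=True).item()
E
```

```text
[429.76609688  -3.70671533] [470.50445207 233.64311255] 240.82058546099316 -0.1699821479803845
[524.32837231 -20.24317258] -0.173123139974281
[470.50824014 237.14796962] [559.3137513  225.96612696] -0.12525467113952518
```

View pics/w2c.png

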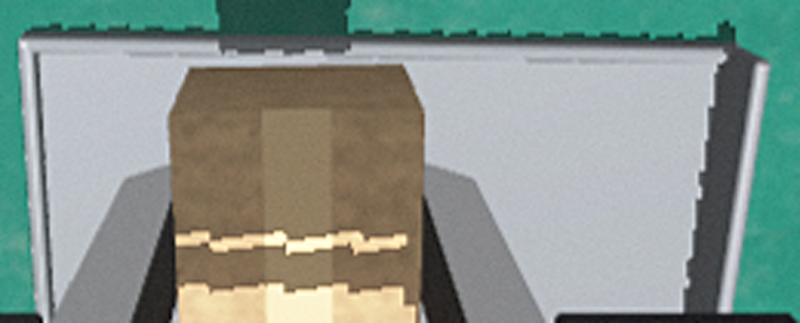

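>>> move_arm(
  increments=[0.03, 0.022, 0, 0, 0, -0.5, 0.06, 0.045, -0.01, 0, 0, -1.2, 0.09, 0.068, -0.03, 0, 0, -1.2, 0.1085, 0.082, -0.06, 0, 0, -1.2, 0.1085, 0.082, -0.09, 0, 0, -1.2, 0.1085, 0.082, -0.11, 0, 0, -1.2, 0.1085, 0.082, -0.125, 0, 0, -1.2, 0.1085, 0.082, -0.127, 0, 0, -1.2],
)

```text
time_s: 7.15
eef_pos: [556.8, 166.6, 35.9]
ee_rot: [-1.573, 0.002, -0.174]
force: [0.5, 0.2, 0.6]
grip_width: 44.9
```

```bash
python3 - <<'E'
from h import *
s,c,c2=wcam();print(s['eef_pos'],s['ee_rot'],s['force'])
show(c2,'pics/w3.png')
t=manip.read_camera('side')
cv2.imwrite('pics/side3.png',cv2.resize(t['color'][170:270,180:310],(780,600),interpolation=cv2.INTER_CUBIC))
E
```

```text
[556.78798009 166.61189661  35.92348952] [-1.57270793  0.00160124 -0.17433168] [0.48718284 0.23890138 0.55196435]
```

View pics/w3.png

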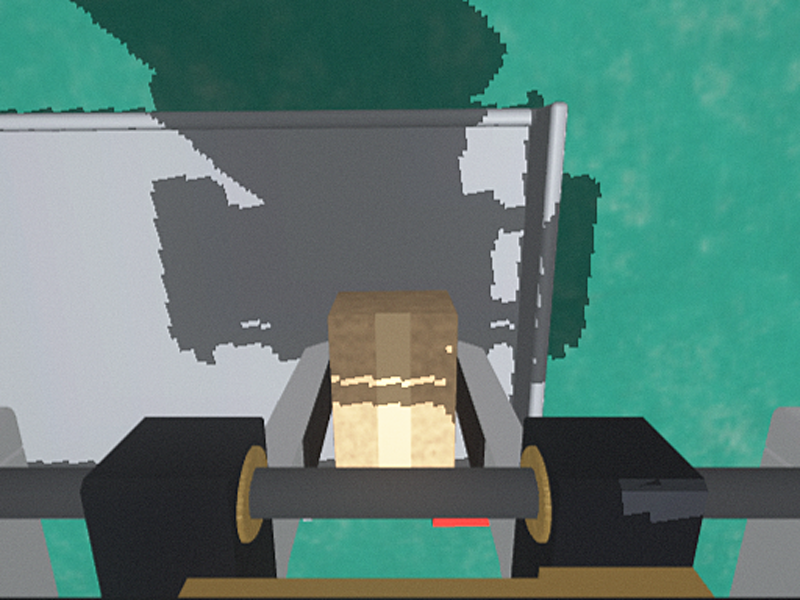

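View pics/side3.png

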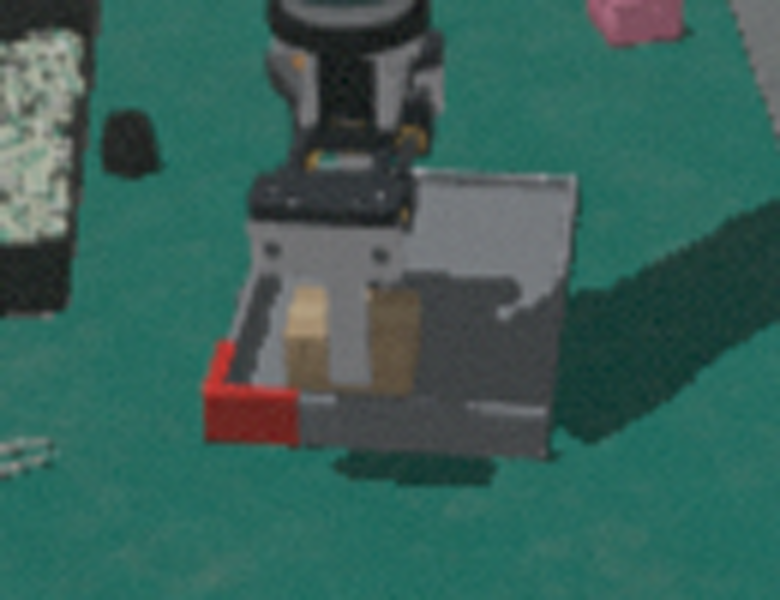

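```bash
python3 - <<'E'
from h import *
s,c,c2=wcam()
k=512/800
def q(u,v,z): return unproj(c2,u*k,v*k,z)[:2]
cv2.imwrite('pics/w3c.png',cv2.resize(c2['color'][60:280,0:380],(800,463),interpolation=cv2.INTER_CUBIC))
g=cv2.cvtColor(c2['color'],cv2.COLOR_BGR2HSV)
# outer near edge: boundary green->grey scanning down columns
pts=[]
for u in list(range(5,95,3))+list(range(312,335,2)):
    col=g[40:110,u,1].astype(int); 
    i=[j for j in range(len(col)) if col[j]<60]
    if i: pts.append(unproj(c2,u,40+i[0],10)[:2])
pts=np.array(pts,np.float32);l=cv2.fitLine(pts,cv2.DIST_HUBER,0,.01,.01).ravel();l*= np.sign(l[1]);print(l,np.arctan2(-l[0],l[1]))
E
```

```text
[1.6408245e-01 9.8644662e-01 4.5711835e+02 1.6286841e+02] -0.16482778
```

View pics/w3c.png

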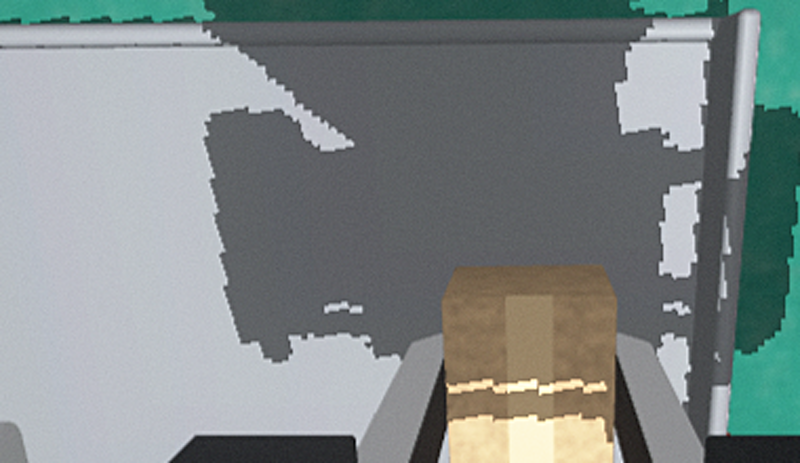

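>>> move_arm(
  increments=[0, 0, -0.0025, 0, 0, 0.4, 0.0099, -0.0017, -0.0025, 0, 0, 0.4, 0.0197, -0.0033, -0.0025, 0, 0, 0.4, 0.0237, -0.004, -0.0025, 0, 0, 0.4, 0.0256, -0.0043, -0.0025, 0, 0, 0.4, 0.0266, -0.0045, -0.0025, 0, 0, 0.4, 0.0276, -0.0046, -0.0025, 0, 0, 0.4, 0.0276, -0.0046, -0.0025, 0, 0, 0.4],
)

```text
time_s: 8.3
eef_pos: [582.1, 163.5, 34.4]
ee_rot: [-1.573, 0.005, -0.166]
force: [-6.6, 1.4, 2.4]
grip_width: 45.0
```

```bash
python3 - <<'E'
from h import *
s=manip.sense();print(s['eef_pos'],s['ee_rot'],s['force'])
t=manip.read_camera('side')
cv2.imwrite('pics/side4.png',cv2.resize(t['color'][170:270,180:310],(780,600),interpolation=cv2.INTER_CUBIC))
E
```

```text
[582.05139496 163.49779627  34.35922161] [-1.57251519  0.00481106 -0.16611696] [-6.63604861  1.37262116  2.41565378]
```

View pics/side4.png

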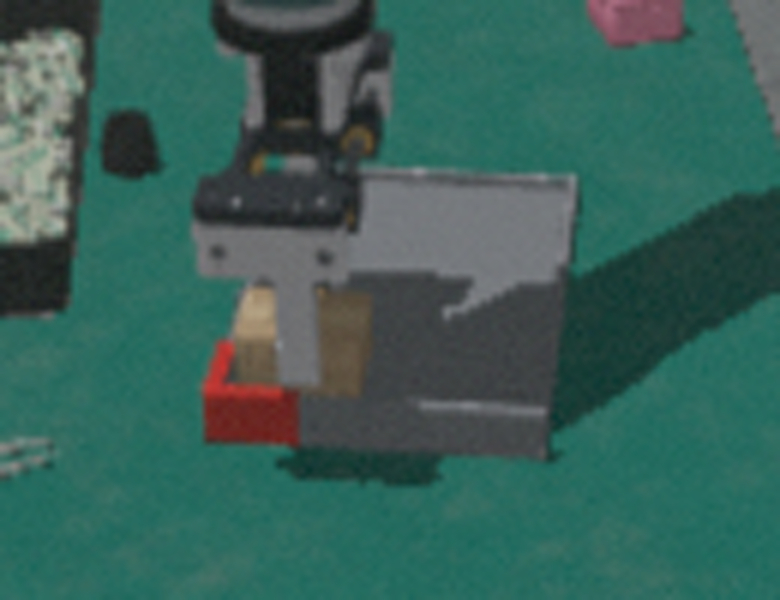

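>>> move_arm(
  increments=[0, 0, -0.001, 0, 0, 0, 0, 0, -0.001, 0, 0, 0, 0, 0, -0.001, 0, 0, 0, 0, 0, -0.001, 0, 0, 0, 0, 0, 0.015, 0, 0, 0, -0.003, -0.005, 0.045, 0, 0, 0, -0.005, -0.015, 0.08, 0, 0, 0, -0.005, -0.015, 0.1, 0, 0, 0],
  fingers=70,
)

```text
time_s: 9.35
eef_pos: [577.9, 147.9, 137.2]
ee_rot: [-1.572, 0.002, -0.167]
force: [0.2, 0.8, 0.2]
grip_width: 65.5
```

```bash
python3 - <<'E'
from h import *
s,c,c2=wcam();print(s['eef_pos'],s['ee_rot'],s['force'],s['grip_width'])
show(c2,'pics/w5.png')
t=manip.read_camera('side')
cv2.imwrite('pics/side5.png',cv2.resize(t['color'][170:270,180:310],(780,600),interpolation=cv2.INTER_CUBIC))
print(manip.mark_of(t,'carton'))
E
```

```text
[577.88903642 147.88458362 137.20709769] [-1.57192628  0.00208199 -0.1671117 ] [0.24623104 0.84230358 0.23313119] 65.4773530789574
[{'position': [581.7, 163.3, 2.3], 'p': 0.69}]
```

View pics/side5.png

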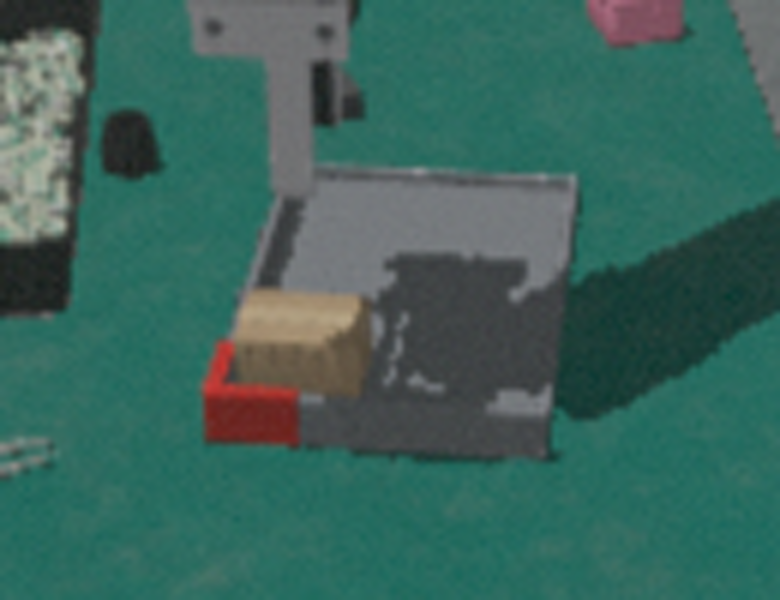

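View pics/w5.png

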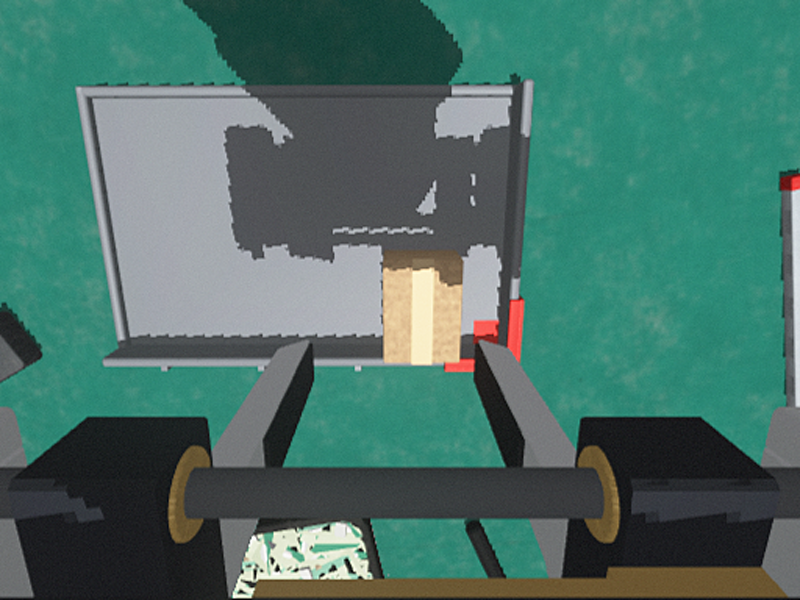

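>>> move_arm(
  increments=[0, -0.006, 0, 0, 0, -10.2, -0.001, -0.012, 0, 0, 0, -20.4, -0.002, -0.018, -0.005, 0, 0, -30.6, -0.003, -0.024, -0.015, 0, 0, -40.8, -0.004, -0.03, -0.025, 0, 0, -51, -0.004, -0.03, -0.035, 0, 0, -61.2, -0.004, -0.03, -0.045, 0, 0, -71.4, -0.004, -0.03, -0.055, 0, 0, -81.6],
  fingers=25.5,
)

```text
time_s: 10.5
eef_pos: [573.2, 118.8, 79.8]
ee_rot: [-1.573, 0.001, -1.596]
force: [-0.2, 0.9, 0.6]
grip_width: 24.1
```

>>> move_arm(
  increments=[0.0007, -0.001, -0.02, 0, 0, -8.2, 0.0007, -0.001, -0.038, 0, 0, -8.2, 0.0007, -0.001, -0.0475, 0, 0, -8.2, 0.0007, -0.001, -0.0475, 0, 0, -8.2, 0.0024, 0.009, -0.0475, 0, 0, -8.2, 0.0037, 0.017, -0.0475, 0, 0, -8.2, 0.005, 0.025, -0.0475, 0, 0, -8.2, 0.0063, 0.033, -0.0475, 0, 0, -8.2],
)

```text
time_s: 11.5
eef_pos: [579.7, 152.3, 32.6]
ee_rot: [-1.572, 0.001, -1.739]
force: [0.5, -1.5, 0.2]
grip_width: 23.9
```

>>> move_arm(
  increments=[0.0008, 0.005, 0, 0, 0, 0, 0.0015, 0.009, 0, 0, 0, 0, 0.0017, 0.0105, 0, 0, 0, 0, 0.002, 0.012, 0, 0, 0, 0, 0.0022, 0.0133, 0, 0, 0, 0, 0.0024, 0.0145, 0, 0, 0, 0, 0.0025, 0.0155, 0, 0, 0, 0, 0.0025, 0.0155, 0, 0, 0, 0],
)

```text
time_s: 12.5
eef_pos: [581.0, 160.7, 32.7]
ee_rot: [-1.575, -0.008, -1.742]
force: [-4.1, -12.7, 7.8]
grip_width: 23.9
```

```bash
python3 - <<'E'
from h import *
s,c,c2=wcam();print(s['eef_pos'],s['ee_rot'],s['force'],s['grip_width'])
show(c2,'pics/w6.png')
t=manip.read_camera('side')
cv2.imwrite('pics/side6.png',cv2.resize(t['color'][170:270,180:310],(780,600),interpolation=cv2.INTER_CUBIC))
E
```

```text
[580.97699991 160.72574361  32.67459017] [-1.57492861 -0.00830555 -1.74192355] [ -4.0789858  -12.65424563   7.82656968] 23.863199959443854
```

View pics/side6.png

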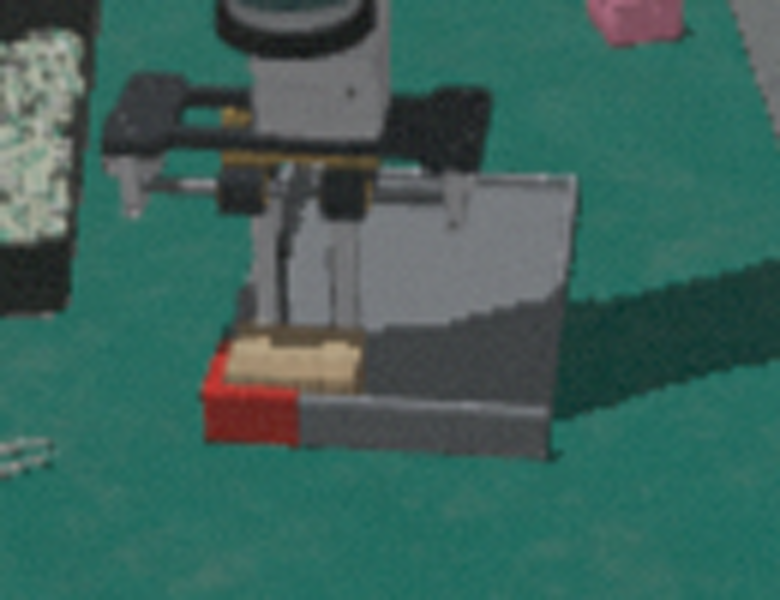

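View pics/w6.png

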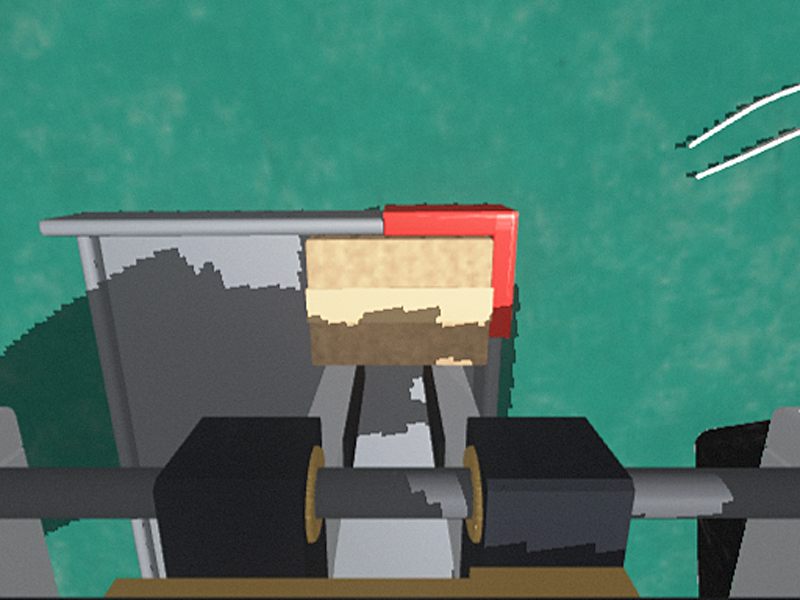

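>>> move_arm(
  increments=[-0.0017, -0.01, 0, 0, 0, 0, -0.003, -0.018, 0.01, 0, 0, 0, -0.01, -0.01, 0.045, 0, 0, 0, -0.025, 0.01, 0.06, 0, 0, 0, -0.045, 0.03, 0.06, 0, 0, 0, -0.06, 0.042, 0.06, 0, 0, 0, -0.0645, 0.042, 0.06, 0, 0, 0, -0.0645, 0.042, 0.06, 0, 0, 0],
)

```text
time_s: 13.6
eef_pos: [516.7, 201.9, 92.6]
ee_rot: [-1.575, -0.009, -1.743]
force: [0.6, 0.2, 0.3]
grip_width: 24.0
```

```bash
python3 - <<'E'
from h import *
s,c,c2=wcam();print(s['eef_pos'],s['ee_rot'],s['force'],s['grip_width'])
show(c2,'pics/w7.png')
cv2.imwrite('pics/w7c.png',cv2.resize(c2['color'][100:260,180:400],(800,582),interpolation=cv2.INTER_CUBIC))
E
```

```text
[516.67820534 201.8848668   92.57809358] [-1.57478464 -0.00896967 -1.742543  ] [0.59614792 0.19953799 0.27613787] 23.995734869660208
```

View pics/w7.png

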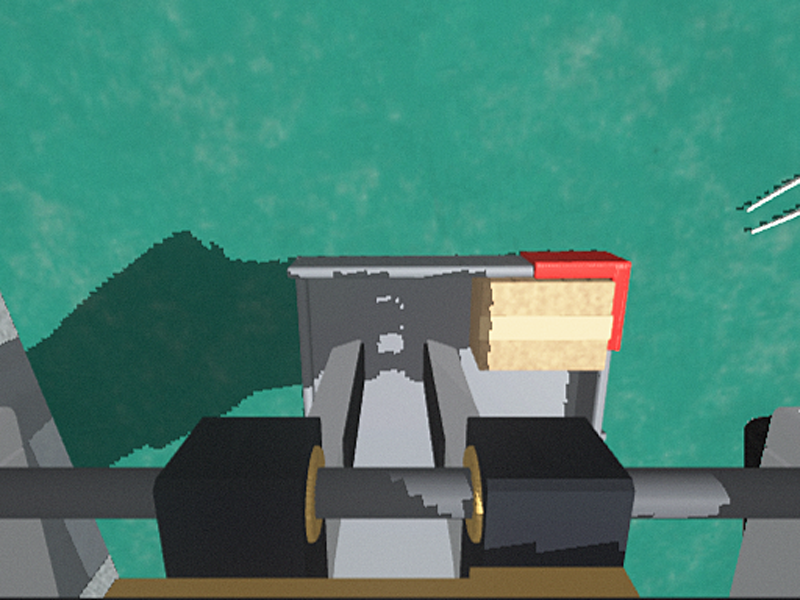

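>>> move_arm(
  increments=[0, 0.0006, -0.03, 0, 0, 0, 0, 0.0006, -0.055, 0, 0, 0, 0, 0.0006, -0.06, 0, 0, 0, 0.0059, -0.0004, -0.06, 0, 0, 0, 0.0108, -0.0013, -0.06, 0, 0, 0, 0.0148, -0.002, -0.06, 0, 0, 0, 0.0168, -0.0023, -0.06, 0, 0, 0, 0.0188, -0.0026, -0.06, 0, 0, 0],
)

```text
time_s: 14.65
eef_pos: [534.4, 199.3, 32.7]
ee_rot: [-1.577, -0.01, -1.743]
force: [-5.7, 0.4, 4.8]
grip_width: 24.2
```

```bash
python3 - <<'E'
from h import *
s=manip.sense();print(s['eef_pos'],s['ee_rot'],s['force'],s['grip_width'])
E
```

```text
[534.43465039 199.30185831  32.74399265] [-1.57708141 -0.00959222 -1.74280684] [-5.72115746  0.44798766  4.77152005] 24.164929399593138
```

>>> move_arm(
  increments=[0.0025, -0.0004, 0, 0, 0, 0, 0.0025, -0.0004, 0, 0, 0, 0, -0.01, 0.0017, 0, 0, 0, 0, -0.02, 0.0, 0.03, 0, 0, 0, -0.025, -0.02, 0.08, 0, 0, 0, -0.03, -0.06, 0.11, 0, 0, 10, -0.04, -0.11, 0.125, 0, 0, 20, -0.05, -0.165, 0.13, 0, 0, 30],
)

```text
time_s: 15.65
eef_pos: [484.9, 33.5, 163.9]
ee_rot: [-1.574, -0.011, -1.212]
force: [0.5, -0.6, -0.0]
grip_width: 23.9
```

>>> move_arm(
  increments=[-0.002, -0.05, 0, 0, 0, 10, -0.005, -0.1, 0, 0, 0, 20, -0.01, -0.15, 0, 0, 0, 30, -0.015, -0.2, 0, 0, 0, 40.5, -0.02, -0.25, 0, 0, 0, 51, -0.025, -0.29, 0, 0, 0, 61, -0.03, -0.315, 0, 0, 0, 71, -0.03, -0.32, 0, 0, 0, 75],
  fingers=100,
)

```text
time_s: 16.65
eef_pos: [453.7, -289.0, 163.4]
ee_rot: [-1.574, -0.011, 0.096]
force: [0.1, 0.3, 0.0]
grip_width: 93.9
```

```bash
python3 - <<'E'
from h import *
s,c,c2=wcam();print(s['eef_pos'],s['ee_rot'],s['joints'])
np.save('w8.npy',c2,allow_pickle=True)
show(c2,'pics/w8.png')
for d in manip.masks_of(c,'lid_box'):
    m=d['mask'].astype(np.uint8); ct=max(cv2.findContours(m,0,1)[0],key=len)[:,0]
    P=np.array([unproj(c2,u,v,34)[:2] for u,v in ct],np.float32)
    print(d['p'],ct.mean(0),cv2.minAreaRect(P))
print([(d['p'],d['position']) for d in manip.mark_of(c,'lid_box')])
t=manip.read_camera('top')
cv2.imwrite('pics/top8.png',cv2.resize(t['color'][135:215,160:265],(788,600),interpolation=cv2.INTER_CUBIC))
t=manip.read_camera('side')
cv2.imwrite('pics/side8.png',cv2.resize(t['color'][170:270,180:310],(780,600),interpolation=cv2.INTER_CUBIC))
E
```

```text
[ 453.73671631 -288.99487109  163.38712992] [-1.57434081 -0.0105855   0.09605009] [ 0.97774751  0.63917861 -0.70954554  1.8945935   0.56615951  0.80622207
  1.63130162]
0.84 [343.24528302 107.07075472] ((372.0680847167969, -214.49713134765625), (50.57337188720703, 55.80574417114258), 11.262969970703125)
0.66 [248.32804233 188.5978836 ] ((456.111328125, -292.8511657714844), (55.67960739135742, 50.27490234375), 4.498286724090576)
0.63 [155.5627907   88.01860465] ((372.0340270996094, -383.6912536621094), (57.48347854614258, 52.605098724365234), 75.37266540527344)
[(0.88, [459.8, -293.5, -2.5]), (0.84, [372.2, -388.4, 3.1]), (0.57, [368.0, -212.3, 1.9])]
```

View pics/w8.png

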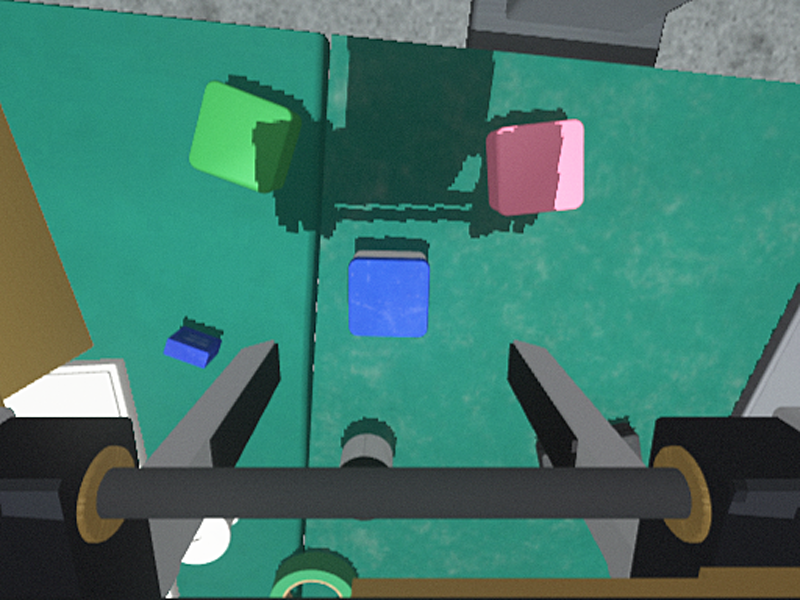

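View pics/top8.png

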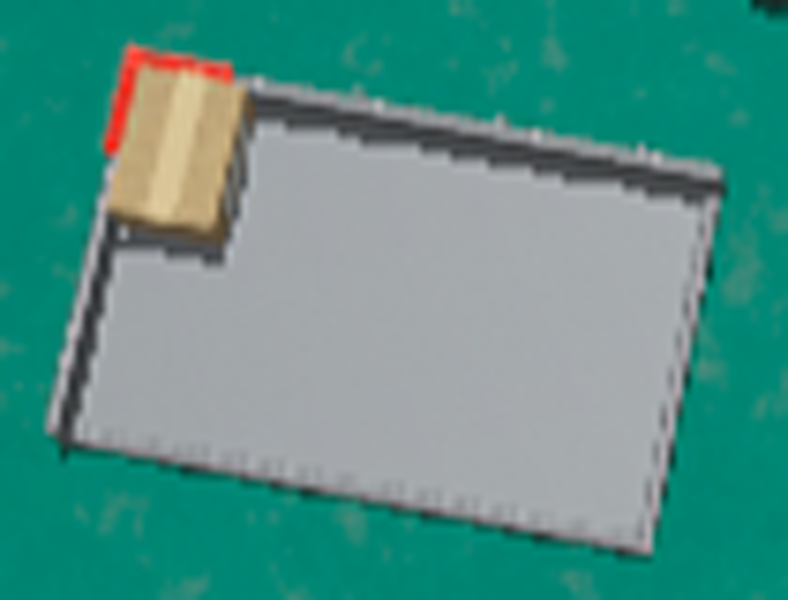

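View pics/side8.png

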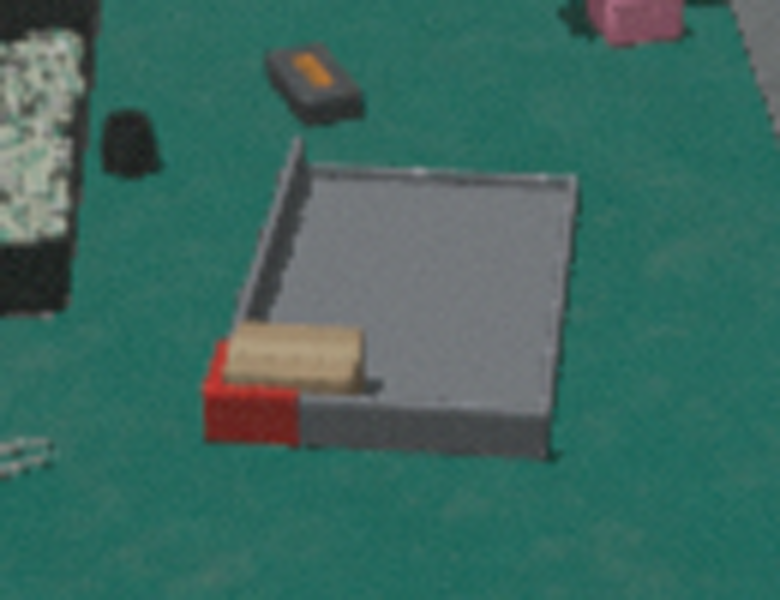

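```bash
python3 - <<'E'
from h import *
c=np.load('w8.npy',allow_pickle=True).item()
h=cv2.cvtColor(c['color'],cv2.COLOR_BGR2HSV)
m=cv2.inRange(h,(105,120,60),(130,255,255)); m[:,:215]=0; m[:150]=0;m[230:]=0; m[:,300:]=0
ct=max(cv2.findContours(m,0,1)[0],key=len)[:,0]
print(ct.min(0),ct.max(0))
P=np.array([unproj(c,u,v,34)[:2] for u,v in ct],np.float32)
print(cv2.minAreaRect(P))
E
```

```text
[223 165] [274 215]
((457.8023681640625, -292.55120849609375), (51.74282455444336, 50.209259033203125), 3.959946393966675)
```

>>> move_arm(
  increments=[0.002, -0.0015, -0.03, 0.1, 0.6, -1.2, 0.004, -0.0035, -0.06, 0.1, 0.6, -1.2, 0.004, -0.0035, -0.09, 0.1, 0.6, -1.2, 0.004, -0.0035, -0.115, 0.1, 0.6, -1.2, 0.004, -0.0035, -0.128, 0.1, 0.6, -1.2, 0.004, -0.0035, -0.1355, 0.1, 0.6, -1.2, 0.004, -0.0035, -0.1355, 0.1, 0.6, -1.2, 0.004, -0.0035, -0.1355, 0.1, 0.6, -1.2],
)

```text
time_s: 17.9
eef_pos: [459.5, -289.5, 29.2]
ee_rot: [-1.572, -0.002, 0.076]
force: [-0.5, 0.1, 0.2]
grip_width: 94.2
```

>>> move_arm(
  increments=[0, 0, 0, 0, 0, 0, 0, 0, 0, 0, 0, 0, 0, 0, 0, 0, 0, 0, 0, 0, 0, 0, 0, 0, 0, 0, 0, 0, 0, 0, 0, 0, 0, 0, 0, 0, 0, 0, 0.005, 0, 0, 0, 0, 0, 0.02, 0, 0, 0],
  fingers=42,
  force=12,
)

```text
time_s: 18.9
eef_pos: [459.0, -289.2, 49.3]
ee_rot: [-1.571, -0.001, 0.076]
force: [0.7, 0.1, 0.6]
grip_width: 51.0
```

>>> move_arm(
  increments=[0.005, 0.01, 0.04, 0, 0, 0, 0.015, 0.05, 0.075, 0, 0, -3, 0.028, 0.1, 0.09, 0, 0, -6, 0.04, 0.155, 0.09, 0, 0, -9, 0.052, 0.21, 0.09, 0, 0, -12, 0.064, 0.265, 0.09, 0, 0, -13.9, 0.076, 0.32, 0.09, 0, 0, -13.9, 0.085, 0.37, 0.09, 0, 0, -13.9],
)

```text
time_s: 19.9
eef_pos: [544.5, 83.3, 140.5]
ee_rot: [-1.57, -0.002, -0.166]
force: [0.9, -0.3, 0.1]
grip_width: 50.8
```

```bash
python3 - <<'E'
from h import *
s,c,c2=wcam();print(s['eef_pos'],s['ee_rot'],s['force'],s['grip_width'])
show(c2,'pics/w9.png')
E
```

```text
[544.45439215  83.29411109 140.54651251] [-1.57002039 -0.00178053 -0.1655136 ] [ 0.89083806 -0.31736537  0.13288116] 50.82633709165364
```

View pics/w9.png

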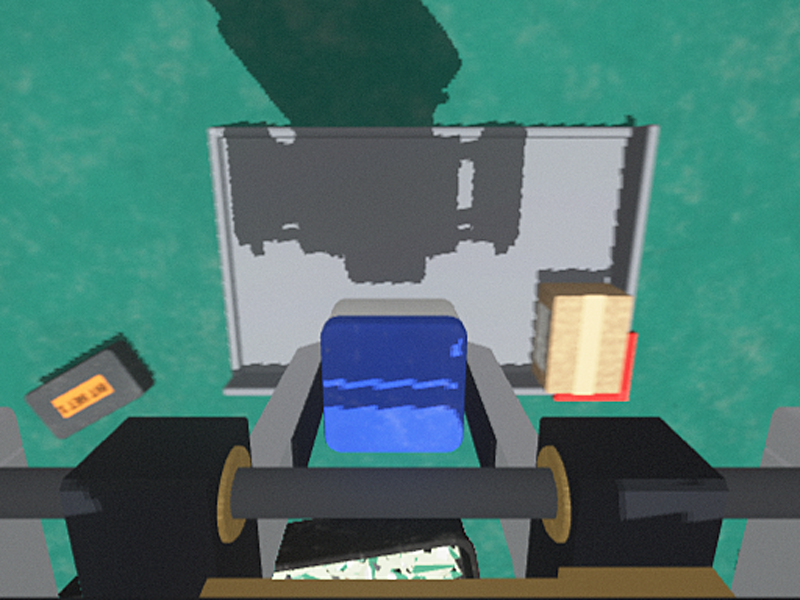

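>>> move_arm(
  increments=[0.001, 0.015, -0.005, 0, 0, 0, 0.0025, 0.03, -0.015, 0, 0, 0, 0.0025, 0.036, -0.035, 0, 0, 0, 0.0025, 0.036, -0.06, 0, 0, 0, 0.0025, 0.036, -0.085, 0, 0, 0, 0.0025, 0.036, -0.1, 0, 0, 0, 0.0025, 0.036, -0.1045, 0, 0, 0, 0.0025, 0.036, -0.1065, 0, 0, 0],
)

```text
time_s: 20.95
eef_pos: [548.3, 129.1, 35.3]
ee_rot: [-1.561, -0.004, -0.157]
force: [0.3, -0.9, 0.1]
grip_width: 51.1
```

```bash
python3 - <<'E'
from h import *
s,c,c2=wcam();print(s['eef_pos'],s['ee_rot'],s['force'],s['grip_width'])
show(c2,'pics/w10.png')
t=manip.read_camera('side')
cv2.imwrite('pics/side10.png',cv2.resize(t['color'][170:270,180:310],(780,600),interpolation=cv2.INTER_CUBIC))
E
```

```text
[548.25634692 129.07711321  35.26199192] [-1.56081366 -0.00432758 -0.15721493] [ 0.32850017 -0.90343125  0.08224873] 51.0700123584858
```

View pics/side10.png

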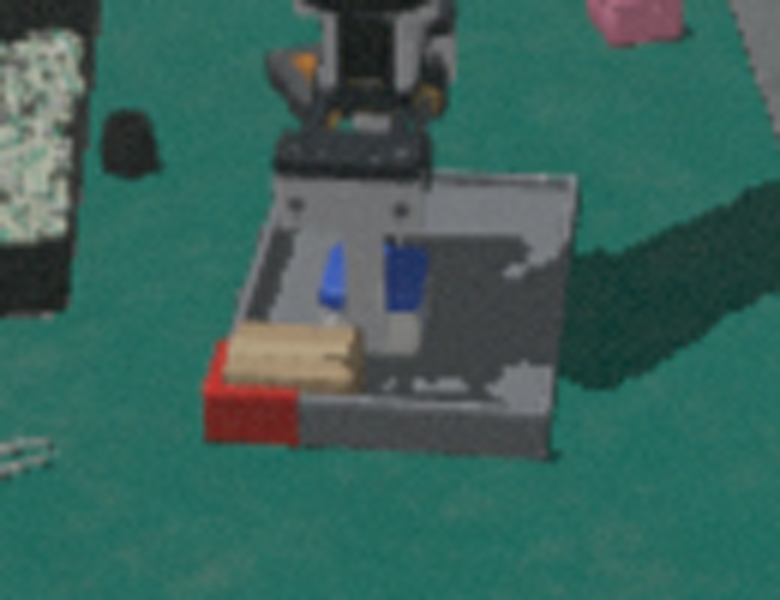

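View pics/w10.png

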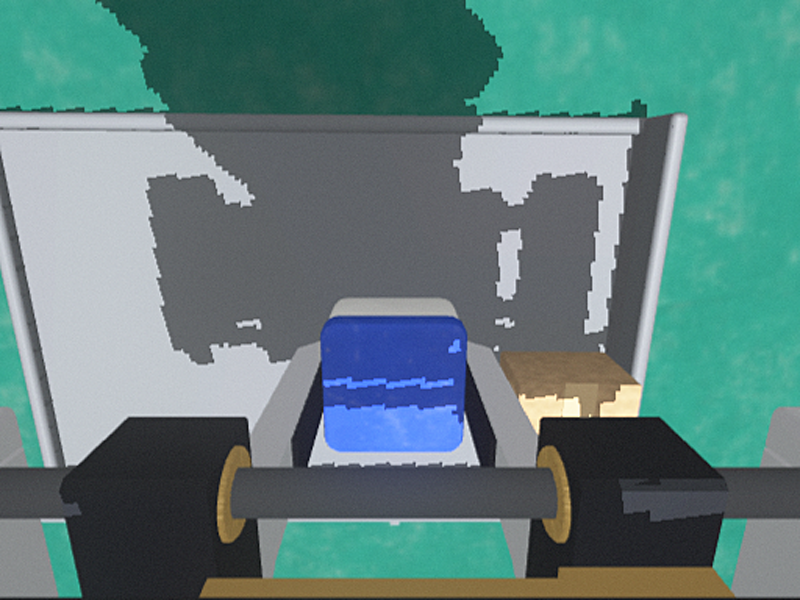

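```bash
python3 - <<'E'
from h import *
s=manip.sense();print(s['eef_pos'],s['ee_rot'],s['joints'],s['qd'])
E
```

```text
[548.36646585 129.11897527  35.4825056 ] [-1.56070656 -0.00466597 -0.15718322] [ 0.0041612   0.81946344 -0.4418072   1.90230017  0.62533323  0.54980414
  0.55651511] [ 1.48292608e-03 -5.31364804e-03 -1.33016776e-03  4.25141347e-05
  5.80521494e-04  1.40010117e-03 -5.27784149e-05]
```

>>> move_arm(
  increments=[-0.0008, -0.005, -0.0005, -0.6, 0.3, -0.6, 0.0091, -0.0066, -0.001, -0.6, 0.3, -0.6, 0.0189, -0.0083, -0.001, -0.6, 0.3, -0.6, 0.0268, -0.0096, -0.001, -0.6, 0.3, -0.6, 0.0308, -0.0103, -0.001, -0.6, 0.3, -0.6, 0.0338, -0.0108, -0.001, -0.6, 0.3, -0.6, 0.0352, -0.011, -0.001, -0.6, 0.3, -0.6, 0.0362, -0.0112, -0.001, -0.6, 0.3, -0.6],
)

```text
time_s: 22.05
eef_pos: [583.0, 118.2, 34.3]
ee_rot: [-1.573, 0.001, -0.167]
force: [-5.0, 0.9, 2.4]
grip_width: 50.8
```

```bash
python3 - <<'E'
from h import *
s,c,c2=wcam();print(s['eef_pos'],s['ee_rot'],s['force'],s['grip_width'])
show(c2,'pics/w11.png')
t=manip.read_camera('side')
cv2.imwrite('pics/side11.png',cv2.resize(t['color'][170:270,180:310],(780,600),interpolation=cv2.INTER_CUBIC))
E
```

```text
[583.00554682 118.16124686  34.32424888] [-1.57272997e+00  1.35715695e-03 -1.66863702e-01] [-4.99825711  0.90454422  2.40153495] 50.781575816333074
```

View pics/side11.png

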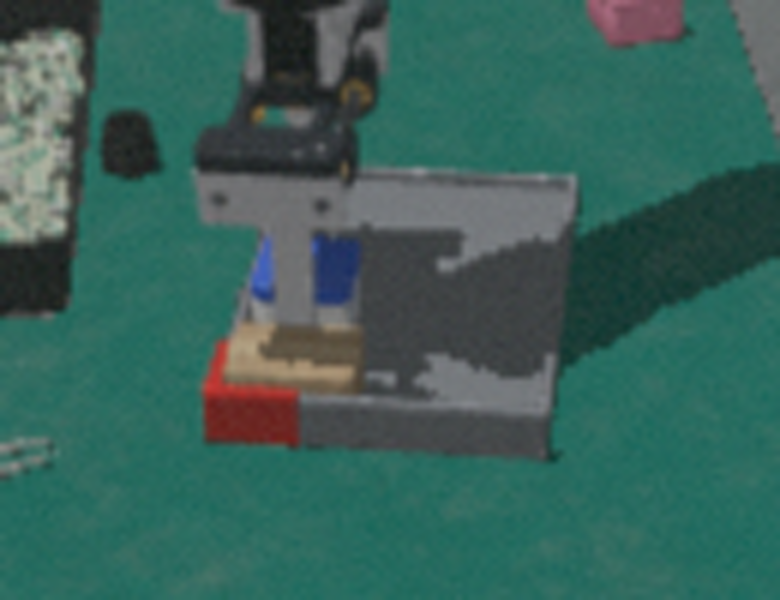

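>>> move_arm(
  increments=[-0.0005, 0, -0.001, 0, 0, 0, -0.0005, 0, -0.001, 0, 0, 0, -0.0005, 0, -0.001, 0, 0, 0, -0.0005, 0, -0.001, 0, 0, 0, -0.0005, 0, 0.015, 0, 0, 0, -0.003, -0.01, 0.045, 0, 0, 0, -0.007, -0.035, 0.08, 0, 0, 0, -0.009, -0.05, 0.095, 0, 0, 0],
  fingers=68,
)

```text
time_s: 23.15
eef_pos: [575.0, 67.1, 131.8]
ee_rot: [-1.572, -0.002, -0.168]
force: [0.2, -0.6, 0.1]
grip_width: 64.3
```

```bash
python3 - <<'E'
from h import *
s,c,c2=wcam();print(s['eef_pos'],s['ee_rot'],s['force'],s['grip_width'])
show(c2,'pics/w12.png')
t=manip.read_camera('side')
cv2.imwrite('pics/side12.png',cv2.resize(t['color'][170:270,180:310],(780,600),interpolation=cv2.INTER_CUBIC))
E
```

```text
[574.9725202   67.12047784 131.82678978] [-1.57226611 -0.00199209 -0.16784763] [ 0.23322396 -0.61866425  0.13785595] 64.30878884199007
```

View pics/w12.png

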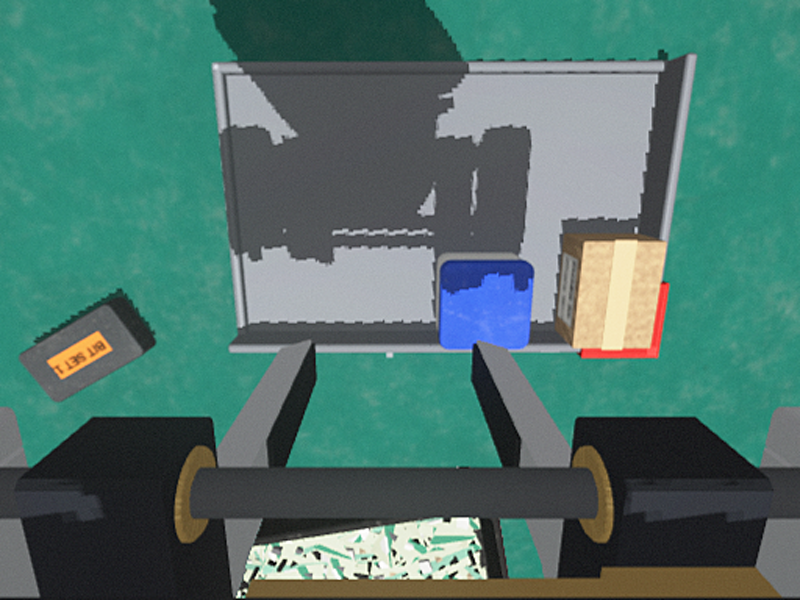

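View pics/side12.png

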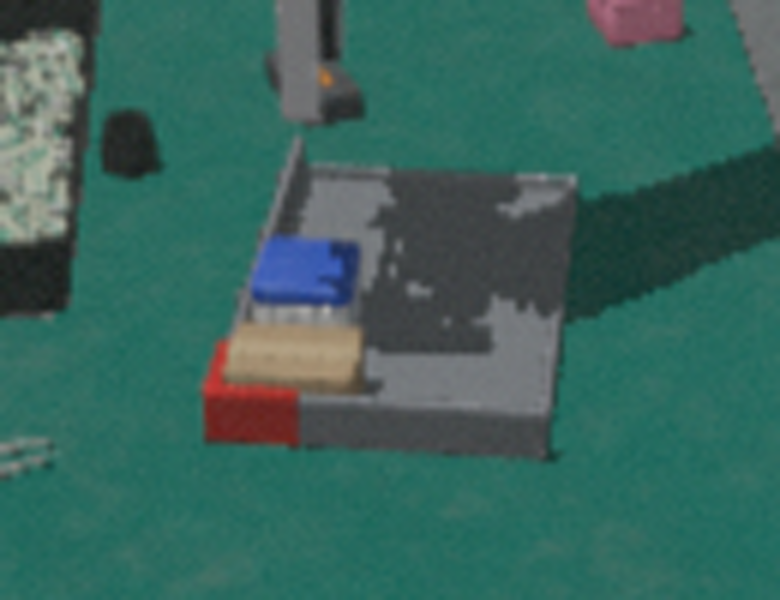

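>>> move_arm(
  increments=[0, 0, 0, 0, 0, -10.2, 0, 0, 0, 0, 0, -20.4, -0.001, 0, -0.005, 0, 0, -30.6, -0.002, 0, -0.015, 0, 0, -40.8, -0.002, 0, -0.025, 0, 0, -51, -0.002, 0, -0.035, 0, 0, -61.2, -0.002, 0, -0.045, 0, 0, -71.4, -0.002, 0, -0.05, 0, 0, -81.6],
  fingers=15,
)

```text
time_s: 24.25
eef_pos: [572.1, 67.0, 79.2]
ee_rot: [-1.576, -0.002, -1.599]
force: [-0.7, 0.5, -0.3]
grip_width: 14.1
```

>>> move_arm(
  increments=[0, 0, -0.02, 0, 0, -8.4, 0, 0, -0.038, 0, 0, -8.4, 0, 0, -0.0488, 0, 0, -8.4, 0, 0, -0.0488, 0, 0, -8.4, 0.0017, 0.01, -0.0488, 0, 0, -8.4, 0.003, 0.018, -0.0488, 0, 0, -8.4, 0.0042, 0.025, -0.0488, 0, 0, -8.4, 0.0053, 0.032, -0.0488, 0, 0, -8.4],
)

```text
time_s: 25.25
eef_pos: [577.6, 99.6, 30.8]
ee_rot: [-1.575, -0.002, -1.745]
force: [-0.4, -0.4, -0.4]
grip_width: 13.8
```

```bash
python3 - <<'E'
from h import *
s,c,c2=wcam();print(s['eef_pos'],s['ee_rot'],s['force'],s['grip_width'])
show(c2,'pics/w13.png')
E
```

```text
[577.63037934  99.61042852  30.76470398] [-1.57501829e+00 -1.67440854e-03 -1.74533721e+00] [-0.3847153  -0.39230928 -0.43968909] 13.844328794763062
```

View pics/w13.png

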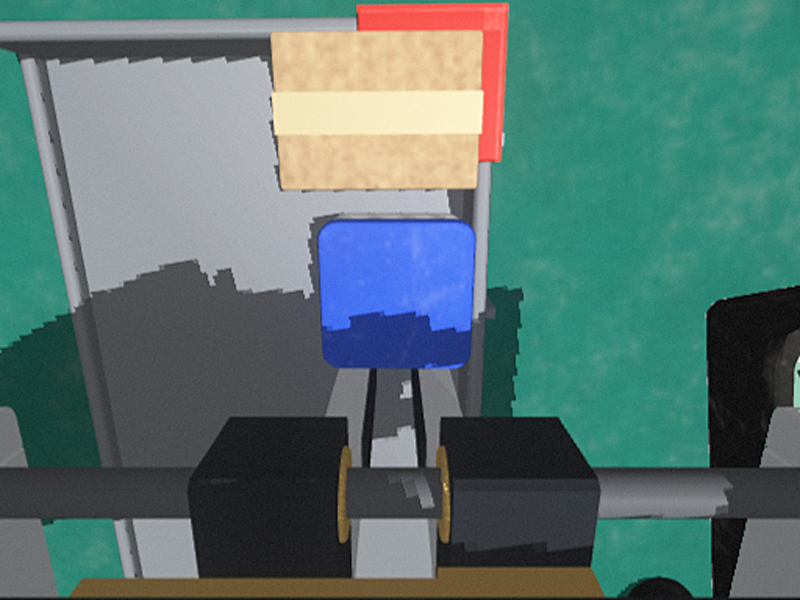

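>>> move_arm(
  increments=[0.0007, 0.004, 0.001, 0, 0, 0.4, 0.0012, 0.007, 0.001, 0, 0, 0.4, 0.0015, 0.009, 0.001, 0, 0, 0.4, 0.0017, 0.0103, 0.001, 0, 0, 0.4, 0.0019, 0.0115, 0.001, 0, 0, 0.4, 0.0021, 0.0127, 0.001, 0, 0, 0.4, 0.0023, 0.0138, 0.001, 0, 0, 0.4, 0.0023, 0.0138, 0.001, 0, 0, 0.4],
)

```text
time_s: 26.3
eef_pos: [579.1, 109.3, 31.8]
ee_rot: [-1.577, -0.007, -1.74]
force: [-2.3, -10.0, 6.2]
grip_width: 14.1
```

```bash
python3 - <<'E'
from h import *
s,c,c2=wcam();print(s['eef_pos'],s['ee_rot'],s['force'],s['grip_width'])
show(c2,'pics/w14.png')
E
```

```text
[579.13930894 109.27336304  31.82390117] [-1.57657926 -0.0074121  -1.74023646] [-2.29258357 -9.98865349  6.16360453] 14.103402516533
```

View pics/w14.png

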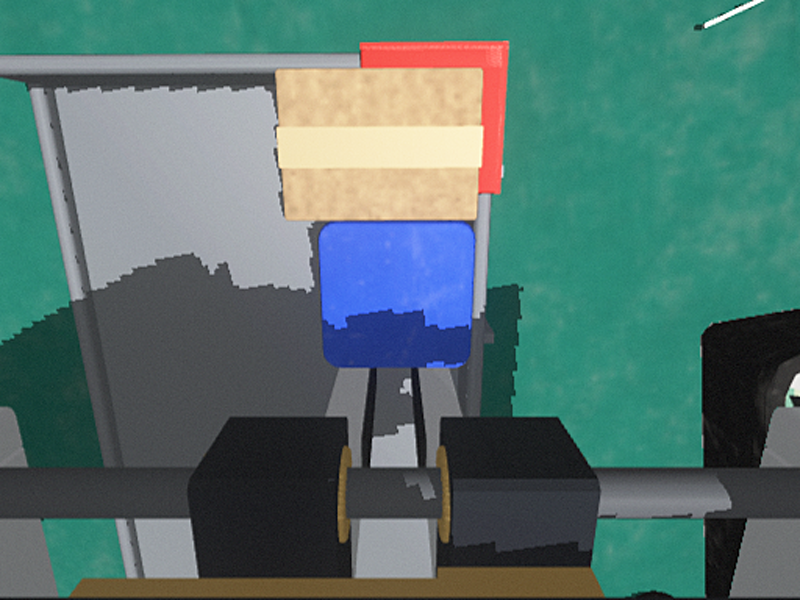

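>>> move_arm(
  increments=[-0.0017, -0.01, 0, 0, 0, 0, -0.003, -0.018, 0.005, 0, 0.2, 0, -0.012, -0.015, 0.045, 0.3, 0.3, 0, -0.025, 0.005, 0.06, 0.3, 0.3, 0, -0.042, 0.028, 0.06, 0.3, 0.3, 0, -0.0535, 0.043, 0.06, 0.3, 0.3, 0, -0.0535, 0.043, 0.055, 0.3, 0.3, 0, -0.0535, 0.043, 0.045, 0.3, 0.3, 0],
)

```text
time_s: 27.35
eef_pos: [526.5, 151.4, 76.4]
ee_rot: [-1.581, -0.003, -1.741]
force: [-1.6, -0.0, -0.1]
grip_width: 13.9
```

```bash
python3 - <<'E'
from h import *
s,c,c2=wcam();print(s['eef_pos'],s['ee_rot'],s['force'],s['grip_width'])
show(c2,'pics/w15.png')
E
```

```text
[526.54502876 151.37545712  76.36007881] [-1.58144828 -0.00342712 -1.74112162] [-1.55712389 -0.00691129 -0.10287183] 13.870195223562085
```

View pics/w15.png

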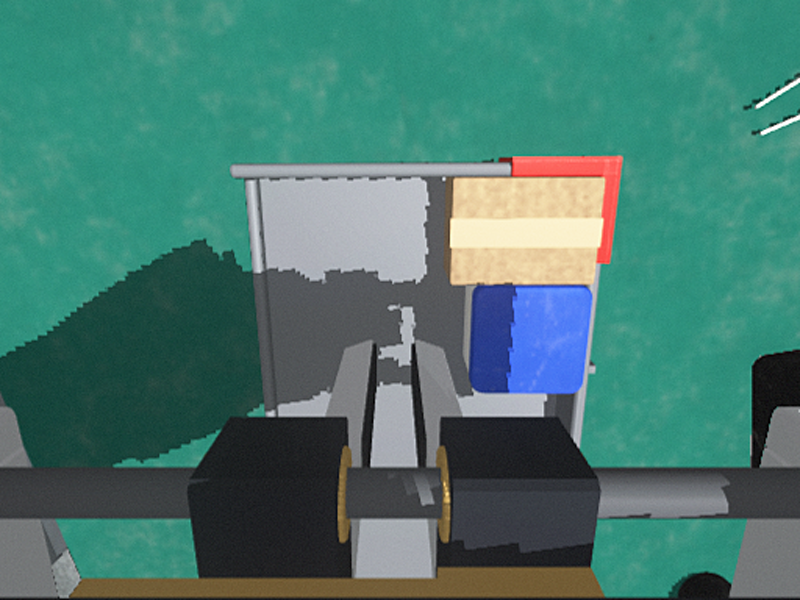

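>>> move_arm(
  increments=[0, 0, -0.025, 0.1, -0.6, 0, 0, 0, -0.04, 0.1, -0.6, 0, 0, 0, -0.0448, 0.1, -0.6, 0, 0.0059, -0.001, -0.0448, 0.1, -0.6, 0, 0.0108, -0.0018, -0.0448, 0.1, -0.6, 0, 0.0138, -0.0023, -0.0448, 0.1, -0.6, 0, 0.0158, -0.0026, -0.0448, 0.1, -0.6, 0, 0.0175, -0.0029, -0.0448, 0.1, -0.6, 0],
)

```text
time_s: 28.4
eef_pos: [542.0, 148.0, 30.2]
ee_rot: [-1.576, -0.002, -1.741]
force: [-3.9, 1.2, 3.6]
grip_width: 14.0
```

```bash
python3 - <<'E'
from h import *
s,c,c2=wcam();print(s['eef_pos'],s['ee_rot'],s['force'],s['grip_width'])
show(c2,'pics/w16.png')
E
```

```text
[541.99225112 148.01366041  30.19620369] [-1.57585651 -0.00175403 -1.74137678] [-3.89717367  1.22290887  3.62677567] 14.012457498225652
```

View pics/w16.png

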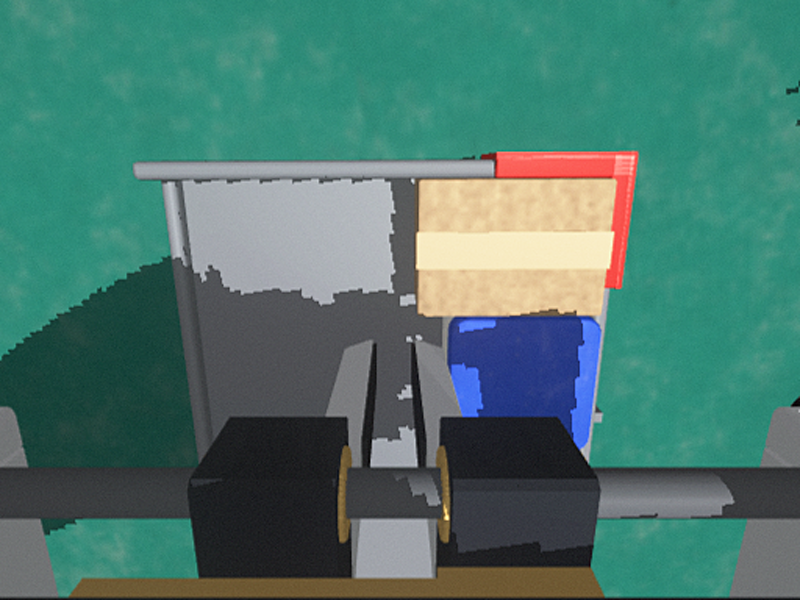

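>>> move_arm(
  increments=[0.0025, -0.0004, 0.0005, 0, 0, 0, 0.0025, -0.0004, 0.0005, 0, 0, 0, -0.012, 0.002, 0.001, 0, 0, 0, -0.012, 0.0, 0.03, 0, 0, 0, -0.005, -0.01, 0.07, 0, 0, 0, 0.02, -0.04, 0.08, 0, 0, 0, 0.04, -0.058, 0.08, 0, 0, 0, 0.046, -0.058, 0.08, 0, 0, 0],
)

```text
time_s: 29.45
eef_pos: [589.2, 88.0, 110.4]
ee_rot: [-1.574, -0.002, -1.745]
force: [-0.0, 0.7, -0.9]
grip_width: 13.6
```

```bash
python3 - <<'E'
from h import *
s,c,c2=wcam();print(s['eef_pos'],s['ee_rot'],s['force'],s['grip_width'])
np.save('w17.npy',c2,allow_pickle=True)
show(c2,'pics/w17.png')
cv2.imwrite('pics/w17c.png',cv2.resize(c2['color'][20:200,180:420],(800,600),interpolation=cv2.INTER_CUBIC))
E
```

```text
[589.2080024   87.97352453 110.41490882] [-1.57371637 -0.00238645 -1.74483865] [-0.04130792  0.68236006 -0.85834658] 13.644059892998207
```

View pics/w17c.png

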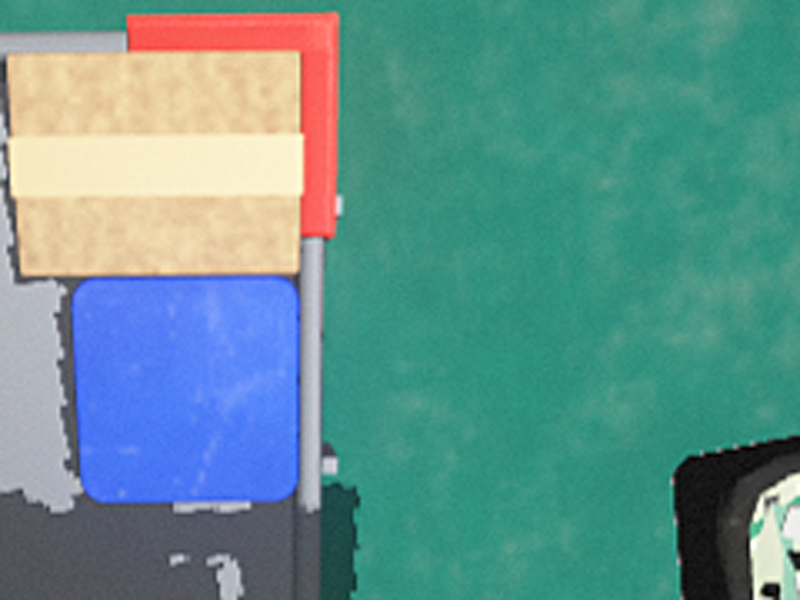

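>>> move_arm(
  increments=[-0.008, 0.001, -0.02, 0, 0, 0.4, -0.013, 0.002, -0.045, 0, 0, 0.4, -0.013, 0.002, -0.068, 0, 0, 0.4, -0.013, 0.002, -0.078, 0, 0, 0.4, -0.013, 0.002, -0.078, 0, 0, 0.4, -0.0117, 0.01, -0.078, 0, 0, 0.4, -0.0105, 0.017, -0.078, 0, 0, 0.4, -0.0105, 0.017, -0.078, 0, 0, 0.4],
)

```text
time_s: 30.5
eef_pos: [579.0, 108.0, 32.7]
ee_rot: [-1.573, -0.0, -1.735]
force: [0.3, 0.0, 0.3]
grip_width: 14.0
```

```bash
python3 - <<'E'
from h import *
s=manip.sense();print(s['eef_pos'],s['ee_rot'],s['force'],s['grip_width'])
E
```

```text
[579.04723794 108.02083599  32.71104317] [-1.57328337e+00 -3.25412698e-04 -1.73457464e+00] [0.3487592  0.00405013 0.26195501] 13.973135341084173
```

>>> move_arm(
  increments=[0.0003, 0.0015, 0, 0, 0, 0, 0.0005, 0.003, 0, 0, 0, 0, 0.0007, 0.004, 0, 0, 0, 0, 0.0008, 0.005, 0, 0, 0, 0, 0.0015, 0.0052, 0, 0, 0, 0, 0.002, 0.0052, 0, 0, 0, 0, 0.002, 0.0052, 0, 0, 0, 0, 0.002, 0.0052, 0, 0, 0, 0],
)

```text
time_s: 31.5
eef_pos: [579.4, 109.2, 32.8]
ee_rot: [-1.576, -0.006, -1.737]
force: [-4.1, -6.9, 5.8]
grip_width: 14.1
```

```bash
python3 - <<'E'
from h import *
s=manip.sense();print(s['eef_pos'],s['ee_rot'],s['force'],s['grip_width'])
E
```

```text
[579.38558159 109.23880971  32.79300054] [-1.57632595 -0.00570553 -1.73684611] [-4.1098519  -6.90083837  5.80657294] 14.069665139331088
```

>>> move_arm(
  increments=[-0.0006, -0.003, 0, 0, 0, 0, -0.0015, -0.009, 0, 0, 0, 0, -0.003, -0.018, 0, 0, 0, 0, -0.003, -0.02, 0.03, 0, 0, 0, 0.0, -0.02, 0.06, 0, 0, 0, 0.01, -0.02, 0.078, 0, 0, 0, 0.01, -0.02, 0.078, 0, 0, 0, 0.01, -0.02, 0.078, 0, 0, 0],
)

```text
time_s: 32.5
eef_pos: [588.4, 89.0, 109.9]
ee_rot: [-1.578, -0.006, -1.737]
force: [-0.4, -0.8, 0.2]
grip_width: 13.9
```

```bash
python3 - <<'E'
from h import *
s,c,c2=wcam();print(s['eef_pos'],s['ee_rot'],s['force'],s['grip_width'])
show(c2,'pics/w18.png')
cv2.imwrite('pics/w18c.png',cv2.resize(c2['color'][20:200,180:420],(800,600),interpolation=cv2.INTER_CUBIC))
t=manip.read_camera('side')
cv2.imwrite('pics/side18.png',cv2.resize(t['color'][170:270,180:310],(780,600),interpolation=cv2.INTER_CUBIC))
E
```

```text
[588.37301265  88.95628557 109.89519603] [-1.57800948 -0.00625605 -1.73683526] [-0.43363752 -0.8485576   0.17586475] 13.935374066856404
```

View pics/w18c.png

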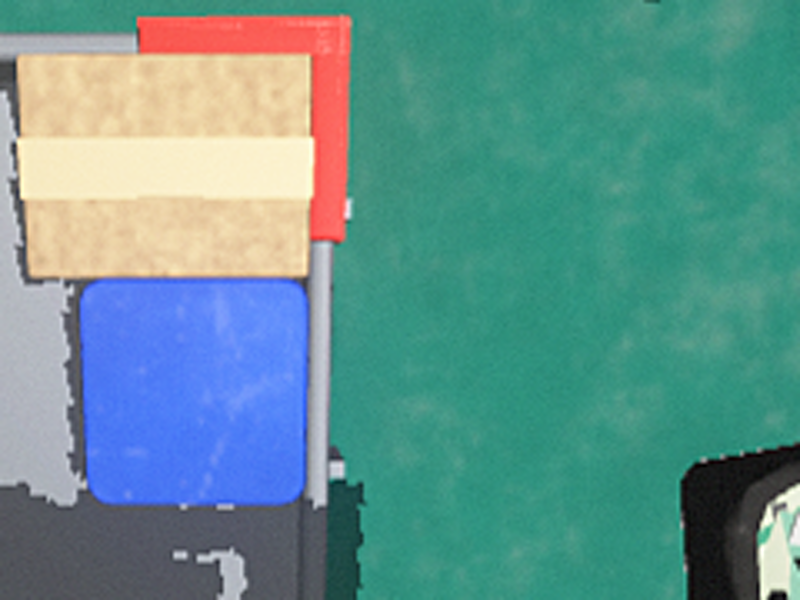

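View pics/side18.png

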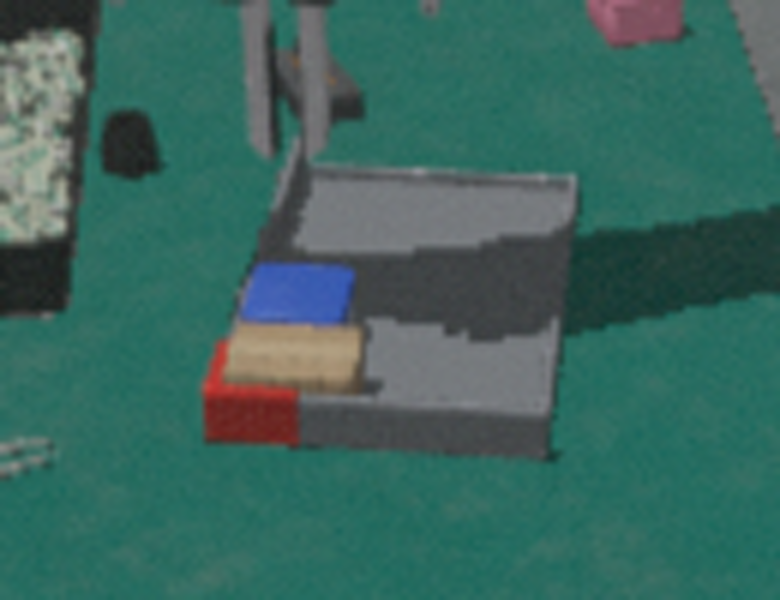

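```bash
python3 - <<'E'
from h import *
print(manip.job_done())
E
```

```text
the job is handed in; nothing more can be done
None
```

I packed the carton and the lid box into the red-marked corner and handed the job in at about 32.6 s, with the arm clear of both.

- **Carton:** I set it in the tray and pushed it home against the side wall (about 13 N) and the far wall (about 6 N). It stood upright in every later picture.
- **Lid box:** I set the white box with the blue lid beside the carton, pushed it against the far wall (about 4 N), then against the carton (about 10 N). I repeated the push against the carton at the end (about 7 N).

**Last checks:** the overhead wrist picture and the side picture show both upright, square and flush to the far wall. A thin dark line, which I judged under 1 mm, still shows where the carton and box meet. I read it as the edge shadow of the rounded lid, but I could not rule out a very small gap.

**One move off target:** while lowering the lid box, the arm ended about 10 mm further left than commanded. It still cleared the carton by my estimate of 6–7 mm, and I corrected it before placing the box.

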